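# Make up a call kit and a power-cut kit in two desk trays

## Task

Make up two kits from the stock laid out on the front part of the desk between the two grey trays (the same kinds of things at the back and far left of the desk stay there). Call kit, in the two-cell tray: lay the USB hub flat in the long cell and the earbud case flat in the short cell. Power-cut kit, in the three-cell tray: stand the torch in the middle cell, and the battery and the glue stick in the two end cells, one in each (either way round), all upright on the tray floor; leave the power brick and the mouse where they are.

Things in the scene. Friction and masses are not known exactly. Their poses are not given: they have to be found in the camera images.
- two_cell_tray: The wider low grey tray, 222 x 94 mm, 10 mm high, fixed. One cross wall makes TWO cells in a row: a long one (132 x 88 mm inside) and a short one (80 x 88 mm). Floor 3 mm thick; walls stand 7 mm above it, 3 mm thick, cross wall 4 mm. Origin: centre of its underside, z up, y along its length. Long cell centre at y = -42 mm, short cell centre at y = +68 mm, x = 0.
- three_cell_tray: The narrower low grey tray, 180 x 62 mm, 10 mm high, fixed. Two cross walls make THREE equal square cells in a row (56 x 56 mm inside). Floor 3 mm thick; walls stand 7 mm above it, 3 mm thick. Origin: centre of its underside, z up, y along its length. Cell centres at y = -59, 0 and +59 mm, x = 0.
- hub: Flat white-grey oblong USB hub with four ports along one long side, lying flat, 108 mm long, 34 mm wide, 16 mm thick. Origin: centre of its underside; its length lies along y turned by +0.07 rad (counter-clockwise from above); hold it across its width. 90 g.
- earbud_case: Small white rounded earbud case (closed, lid does not open), lying flat, about 56 x 44 mm, 22 mm high, with rounded sides that are widest at about half height. Origin: centre of its underside; its length lies along y turned by -0.175 rad (clockwise from above); hold it across its 44 mm width. 50 g.
- torch: Small dark grey torch standing upright on its lens, 103 mm tall, round, 29 mm across at the foot; hold it by the 25 to 29 mm barrel. 110 g. Origin: centre of its underside, z up.
- glue_stick: Glue stick standing upright, white barrel and green cap, round, 90 mm tall, 26 to 28 mm across. 35 g. Origin: centre of its underside, z up.
- battery: Single small round battery cell, red and white, standing upright on its end, 50 mm tall, 15 mm across. 23 g. Origin: centre of its underside, z up.
- power_brick: Black oblong charger brick, 92 x 45 x 28 mm, lying flat among the stock; a bystander that belongs to no kit, to be left alone. Origin: centre of its underside, y (turned by -0.14 rad) along its length.
- mouse: Black computer mouse, 110 x 63 x 40 mm; a bystander that belongs to no kit, to be left alone. Origin: centre of its underside, x along its length.
There are look-alikes about, which are no part of the job. Of the things that look like the glue_stick, take the one that is nearest to the robot's base at the start.

How it is judged (in metres and radians):
At the end, for the whole second after the job is handed in: Hub flat (tilt < 0.05 rad) in the long cell, earbud case flat in the short cell; torch upright (< 0.08 rad) in the middle cell, glue stick and battery upright in the end cells, one each; all inside their cells, on the tray floor (within 2.5 mm), at rest. Brick and mouse < 20 mm from their start (x of hub in the frame of two_cell_tray between -0.028 and 0.028 m and y of hub in the frame of two_cell_tray between -0.06 and -0.024 m and z of each of hub, earbud_case in the frame of two_cell_tray below 0.0055 m and angle between each of hub, earbud_case's own z axis and vertical below 0.05 rad and linear speed of each of hub, earbud_case, torch below 0.02 m/s and x of earbud_case in the frame of two_cell_tray between -0.0235 and 0.0235 m and y of earbud_case in the frame of two_cell_tray between 0.0485 and 0.0875 m and x of torch in the frame of three_cell_tray between -0.0155 and 0.0155 m and y of torch in the frame of three_cell_tray between -0.0155 and 0.0155 m and z of torch in the frame of three_cell_tray below 0.0055 m and angle between torch's own z axis and vertical below 0.08 rad and ((x of glue_stick in the frame of three_cell_tray between -0.0165 and 0.0165 m and y of glue_stick in the frame of three_cell_tray between -0.0755 and -0.0425 m and z of glue_stick in the frame of three_cell_tray below 0.0055 m and angle between glue_stick's own z axis and vertical below 0.08 rad and linear speed of glue_stick below 0.02 m/s) or (x of glue_stick in the frame of three_cell_tray between -0.0165 and 0.0165 m and y of glue_stick in the frame of three_cell_tray between 0.0425 and 0.0755 m and z of glue_stick in the frame of three_cell_tray below 0.0055 m and angle between glue_stick's own z axis and vertical below 0.08 rad and linear speed of glue_stick below 0.02 m/s)) and ((x of battery in the frame of three_cell_tray between -0.0225 and 0.0225 m and y of battery in the frame of three_cell_tray between -0.0815 and -0.0365 m and z of battery in the frame of three_cell_tray below 0.0055 m and angle between battery's own z axis and vertical below 0.08 rad and linear speed of battery below 0.02 m/s) or (x of battery in the frame of three_cell_tray between -0.0225 and 0.0225 m and y of battery in the frame of three_cell_tray between 0.0365 and 0.0815 m and z of battery in the frame of three_cell_tray below 0.0055 m and angle between battery's own z axis and vertical below 0.08 rad and linear speed of battery below 0.02 m/s)) and horizontal distance between glue_stick and battery above 0.07 m and distance of each of power_brick, mouse from where it was at the start of the episode below 0.02 m); the robot touches nothing.
It fails at once if the power brick or the mouse is pushed or carried 20 mm or more from its place (not (distance of each of power_brick, mouse from where it was at the start of the episode below 0.02 m)).
It also fails if it takes over 128 s, if anything falls off the work surface, if the arm or the gripper's body presses on something with over 40 N, if the wrist force passes 120 N, or if a joint passes its speed limit or range.

## Robot

A 6-joint arm with a two-finger parallel gripper is mounted at the origin on a cart in front of the work surface, level with it; the furniture and walls round the work are solid. World frame = base frame: x ahead of the robot, y to its left, z up, the work surface at z = 0. Lengths are in mm, angles in rad, forces in N, time in s.
With the tool pointing down it reaches from about 275 to 750 mm from the base axis. Payload 10.2 kg.
Tool frame: the origin (TCP) lies on the centre line of the jaws, within the pads' length; the fingertips stand 19 mm ahead of it and the grasp point (between the pads) is the TCP; z points along the fingers, y is the line along which they close (so a half turn about z gives the same grasp; the last joint's range is limited). The gripper opens to 85 mm and grips with 20 to 120 N. Pads are 22 mm wide; open, the fingers measure 114 mm over their backs; the gripper's body (76 mm by 85 mm) begins 54 mm behind the grasp point. The pads swing forward as they close: fully open they stand 13 mm farther back than shut.
Start: joints at [-1.385, 0.313, 1.498, -0, 1.331, -0.223], TCP at [208.68, -481.751, 250.294] pointing down, gripper open.
Joint ranges: [-2.94, 2.94], [-0.97, 2.17], [0.19, 2.56], [-1.23, 4.37], [0.02, 3.11], [-2.88, 2.88]. Speed limits (rad/s): [2.39, 2.39, 3.01, 3.14, 3.14, 3.14].

## Interface

Orientations are given as a unit quaternion [w, x, y, z].
In Python, from rig import sense, capture, finish_job, regions_of, mark_of gives the robot as it stands.
- The arm moves only by the tool jog_arm, never from a script. Its argument "series" is text: rows parted by semicolons, each of 7 numbers parted by spaces: the shift along the tool's x, y, z in units of 0.4 m (1.0 is 0.4 m), then the turn, a rotation vector about the tool's x, y, z in units of pi/2 rad (1.0 is pi/2 rad), then the opening, from -1 (shut) to 1 (fully open). A call has 1 to 20 rows; each row is the pose to reach, as a shift and turn from the pose commanded when the call began, along the tool's axes at that moment; what a row does not reach only later rows make up. A row lasts 1/8 s, in which the tool goes at most 62.5 mm and 10.7 degrees, less where a joint would pass 70% of its speed; a pose out of reach is approached as far as the arm can. A call with a number of a shift or a turn outside -1 to 1 is refused whole. A call with a gripper value outside its range is refused whole. The fingers move at their own pace and stop on an object; "grip_force" is the grip in N (left out, the last holds). Time passes only in rows, so rows that repeat a pose let the fingers close. It gives the time, the measured TCP pose, the force, the opening and the grip force at its end, in the units of the state.
- sense(): the state, without advancing time (a new reading comes with each control period).
- capture(name): name is "scene" or "top" or "wrist"; returns a dict with "img" (420x560x3 uint8, red, green, blue), "intrinsics" (3x3 intrinsics, pixels), "dist_coeffs" ([k1, k2, p1, p2, k3] as OpenCV has them; the pictures are not rectified), "R" (3x3) and "t" (3): a world point X has camera coordinates R X + t. Camera axes: x right, y down, z forward; pixel columns grow to the right and rows downward; lengths in mm; the calibration is good to about 2 mm. A picture is of the moment at which its call begins. There is no depth.
- finish_job(): hands the job in; it is judged then, once.
Trained networks look in a picture, given as the dict that the camera call returned (one of the last four; its "shot" number tells which), for a name from the list of things; names that differ only in an ending like _2 or _b are one class to them, and where a whole thing is asked for, a point or a joint stands for the part that bears it (a point fixed in the world has none). Each returns a list of dicts, best first, with "confidence" (0 to 1); they miss things now and then, are a little off and sometimes report something else, mostly with a low value. They report only what shows in the picture. A call takes as long as a camera call. They do not tell look-alikes from the thing itself.
- regions_of(label, picture): "region" (420x560 bool, what is visible of it) and "point" ([row, column] in pixels, amid what is visible of it).
- mark_of(label, picture): "point" ([row, column] in pixels: a listed point, or the origin of a listed thing).
The state is a dict: "time_s": time; "joints": joint angles; "dq": joint speeds; "tau": joint torques, N m; "eef_pos": TCP position; "ee_rot": TCP orientation; "force": force on the tool from outside, world axes, zero at the start; "wrist_torque": the same for the moment, N m; "grip_width": opening from 0.0 (shut) to 1.0 (fully open); "grip_force": force on a finger pad.
Only numpy, scipy, OpenCV 4.12 (cv2) and the standard library are available. Lean on these libraries where they do the work, as an engineer would, in place of code of your own. Each camera call takes 0.05 s, during which the arm holds its last target. There are 200 camera calls.

## Working session

There is one attempt and no reset: what is moved stays moved. The work goes in short steps, Python scripts to look and compute and a tool call to move; the robot and the scene stay as the last step left them, time stands still between calls to the robot, and variables do not carry over. Pictures are saved under pics/ and viewed, at most 15 in all, crops included, and the job is handed in when it is done.

Besides the shell and the picture viewer there is one more tool, called after "Emit:" as name(argument=value, ...), one argument or row to a line, values as JSON. jog_arm: Moves the arm, as the interface text tells. Shifts and turns lie within -1 to 1; 1 stands for 0.4 m of shift or pi/2 rad of turn. Its arguments: {"type":"object","properties":{"series":{"type":"string"},"grip_force":{"type":"number"}},"required":["series"]}

```bash
mkdir -p pics; ls; cat > h.py <<'E'
import numpy as np,cv2
from rig import *
def ray(c,rc):
    K=np.array(c["intrinsics"]);d=np.array(c["dist_coeffs"],float);R=np.array(c["R"]);t=np.array(c["t"])
    p=cv2.undistortPoints(np.array([[[rc[1],rc[0]]]],float),K,d)[0,0]
    return -R.T@t, R.T@np.array([p[0],p[1],1.])
def onz(c,rc,z):
    o,v=ray(c,rc);return o+v*(z-o[2])/v[2]
def proj(c,X):
    p,_=cv2.projectPoints(np.array(X,float).reshape(-1,3),cv2.Rodrigues(np.array(c["R"]))[0],np.array(c["t"],float),np.array(c["intrinsics"]),np.array(c["dist_coeffs"],float))
    return p[:,0,::-1]
def tri(a,pa,b,pb):
    o1,v1=ray(a,pa);o2,v2=ray(b,pb)
    s=np.linalg.lstsq(np.c_[v1,-v2],o2-o1,rcond=None)[0]
    A=o1+s[0]*v1;B=o2+s[1]*v2
    return (A+B)/2,np.linalg.norm(A-B)
def save(c,n,crop=None,k=1):
    im=c["img"][:,:,::-1]
    if crop: im=im[crop[0]:crop[1],crop[2]:crop[3]]
    cv2.imwrite("pics/"+n,cv2.resize(im,None,fx=k,fy=k,interpolation=cv2.INTER_CUBIC))
NAMES="two_cell_tray three_cell_tray hub earbud_case torch glue_stick battery power_brick mouse".split()
E
python3 - <<'E'
from h import *
s=sense();print(s)
for n in["top","scene"]:
    c=capture(n);save(c,n+"0.png",None,1.4)
    print(n,(-np.array(c["R"]).T@np.array(c["t"])).round())
    for l in NAMES:
        print(l,[(np.round(m["point"],1).tolist(),round(m["confidence"],2),onz(c,m["point"],0).round()[:2].tolist()) for m in mark_of(l,c)][:5])
E
```

```text
pics
{'time_s': 0.0, 'joints': array([-1.38540353e+00,  3.13441027e-01,  1.49845232e+00, -8.35656479e-06,
        1.33097666e+00, -2.23398240e-01]), 'dq': array([-1.76204277e-04,  9.20794162e-04,  1.61435874e-03, -6.84715550e-04,
        1.45285358e-05, -6.00171860e-04]), 'tau': array([ 5.03220981e-04, -4.12261713e+01, -2.59745604e+01, -1.64899416e-04,
        4.12923415e-03, -8.22554654e-06]), 'eef_pos': array([ 208.63130096, -481.51053062,  249.73390941]), 'ee_rot': array([-6.38641441e-04,  9.79183456e-01,  2.02976233e-01,  8.07858363e-06]), 'force': array([ 0.10381793, -0.0961566 ,  0.32343131]), 'wrist_torque': array([-0.047571  , -0.03613093, -0.04081778]), 'grip_force': 0.0, 'grip_width': 1.0002438723785896}
top [4.120e+02 1.000e+00 1.022e+03]
two_cell_tray [([222.0, 168.8], 0.88, [553.0, 298.0])]
three_cell_tray [([249.8, 424.5], 0.97, [474.0, -305.0])]
hub [([214.1, 342.0], 0.73, [563.0, -116.0])]
earbud_case [([275.9, 346.6], 0.8, [417.0, -121.0])]
torch [([205.9, 232.4], 0.8, [589.0, 146.0])]
glue_stick [([265.5, 234.2], 0.71, [447.0, 141.0]), ([169.0, 258.1], 0.66, [678.0,
[... 252 characters left out ...]
[586.0, 15.0])]
mouse [([166.4, 213.8], 0.63, [687.0, 191.0])]
scene [ 99. 724. 718.]
two_cell_tray [([309.3, 211.4], 0.56, [552.0, 295.0])]
three_cell_tray [([181.2, 366.0], 0.56, [472.0, -324.0])]
hub [([211.1, 303.7], 0.82, [557.0, -101.0])]
earbud_case [([221.5, 355.3], 0.64, [419.0, -133.0])]
torch [([261.3, 238.7], 0.6, [590.0, 147.0]), ([234.0, 272.9], 0.21, [575.0, 22.0])]
glue_stick [([285.1, 260.3], 0.74, [504.0, 183.0]), ([284.8, 296.6], 0.65, [436.0, 140.0]), ([231.8, 225.2], 0.63, [683.0, 79.0]), ([260.7, 272.1], 0.6, [524.0, 104.0])]
battery [([249.3, 330.7], 0.41, [425.0, -3.0])]
power_brick [([231.8, 271.5], 0.78, [583.0, 17.0])]
mouse [([257.7, 197.0], 0.94, [681.0, 190.0])]
```

View pics/top0.png

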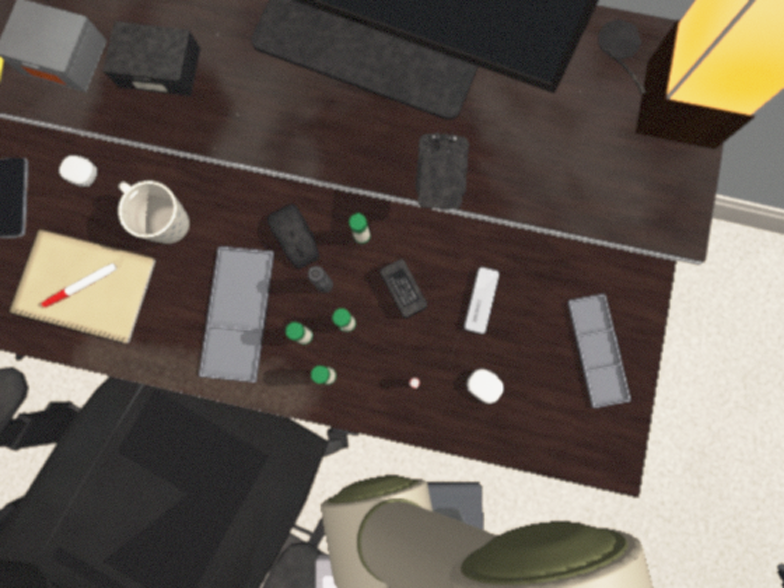

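View pics/scene0.png

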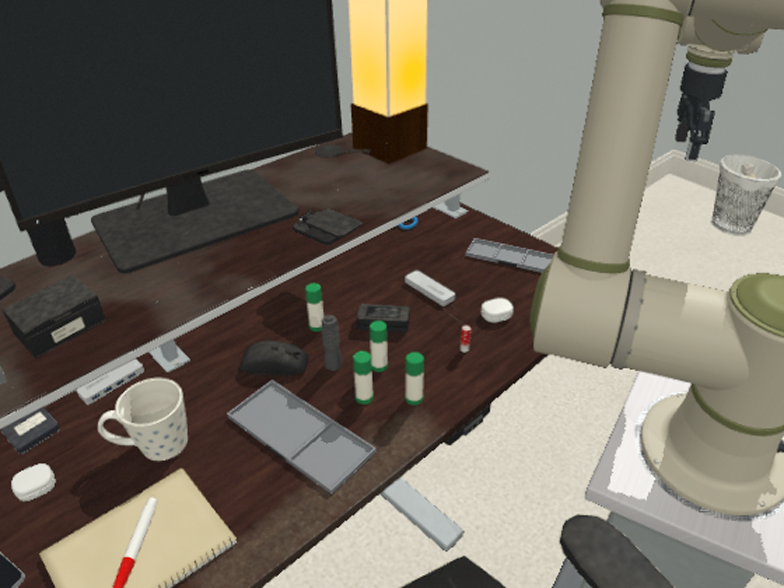

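The top view shows four green-capped glue sticks, in original pixels (row, col): (265,234), (240,216), (232,246) and (169,258). The one nearest the base is (265,234), about 469 mm away against 537 mm or more for the others. The hub is at (214,342), earbud case (276,347), battery (272,293) and torch (206,232). The two-cell tray's short cell faces the robot. The scene view shows a raised shelf behind, with the look-alike hub and case at far left.

```bash
python3 - <<'E'
from h import *
T=capture("top");S=capture("scene")
save(T,"glue.png",(190,290,190,330),5)
H=dict(two_cell_tray=10,three_cell_tray=10,hub=16,earbud_case=11,power_brick=28,mouse=20)
exp=dict(two_cell_tray=(553,298),three_cell_tray=(474,-305),hub=(560,-112),earbud_case=(417,-125),torch=(589,146),glue_stick=(447,141),battery=(429,2),power_brick=(585,16),mouse=(684,190))
for l in NAMES:
    r=[]
    for c in(T,S):
        ms=[m for m in mark_of(l,c) if np.hypot(*(onz(c,m["point"],0)[:2]-exp[l]))<30]
        r.append(ms[0]["point"] if ms else None)
    if r[0] is not None and r[1] is not None:
        p,e=tri(T,r[0],S,r[1]);print(l,"mark tri",p.round(1),"gap",round(e,1))
    if l in H:
      for n,c in(("T",T),("S",S)):
        for m in regions_of(l,c):
            g=m["region"].astype(np.uint8)
            q=max(cv2.findContours(g,0,1)[0],key=cv2.contourArea)[:,0]
            w=np.array([onz(c,(y,x),H[l])[:2] for x,y in q],np.float32)
            b=cv2.minAreaRect(w)
            if np.hypot(*(np.array(b[0])-exp[l]))<40:
                k=cv2.boxPoints(b);e=[k[1]-k[0],k[2]-k[1]];e=max(e,key=np.linalg.norm)
                print("  ",n,np.round(b[0],1),np.round(b[1],1),"long axis deg",round(np.degrees(np.arctan2(e[1],e[0]))%180,1),round(m["confidence"],2));break
E
```

```text
two_cell_tray mark tri [ 5.484e+02  2.954e+02 -1.000e-01] gap 2.1
   T [547.3 295. ] [105.1 224.2] long axis deg 174.0 0.98
   S [544.  296.5] [100.  228.3] long axis deg 173.8 0.77
three_cell_tray mark tri [ 476.3 -303.2   12.9] gap 6.8
   T [ 472.9 -307.9] [181.7  68.3] long axis deg 9.9 0.66
hub mark tri [ 561.7 -115.5  -13. ] gap 3.0
   T [ 560.1 -118.6] [ 34.2 105.9] long axis deg 163.3 0.74
   S [ 549.9 -109.2] [ 41.  106.9] long axis deg 164.2 0.71
earbud_case mark tri [ 413.2 -128.1   14.8] gap 10.0
   T [ 418.6 -118.7] [57.3 48.5] long axis deg 53.3 0.86
   S [ 415.4 -117.5] [56.7 65.8] long axis deg 121.4 0.54
torch mark tri [593.8 150.5  -3.1] gap 8.9
glue_stick mark tri [439.5 141.6   4.2] gap 3.3
battery mark tri [426.    5.1  14.9] gap 6.9
power_brick mark tri [590.2   9.6 -10.4] gap 4.5
   T [580.   12.5] [92.4 47.9] long axis deg 27.4 0.78
   S [571.3  22.8] [93.2 77.1] long axis deg 25.4 0.82
   T [678.2 196.6] [111.9  60.9] long axis deg 31.0 0.62
   S [670.5 199.7] [109.   76.3] long axis deg 25.2 0.73
```

View pics/glue.png

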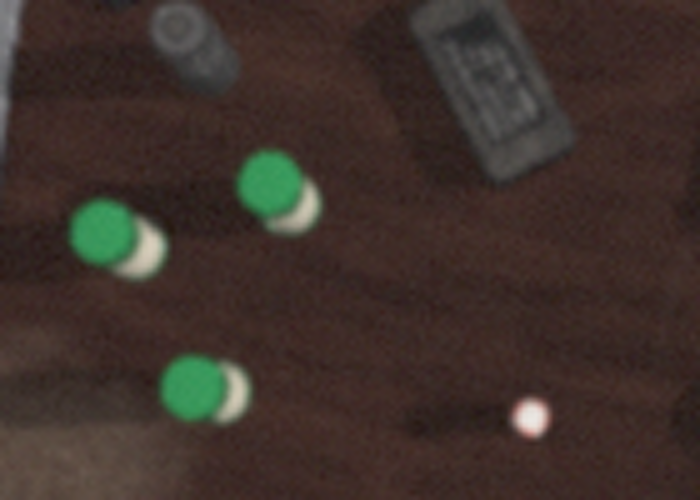

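Confirmed: the glue stick to take is the lowest green cap in the crop, at crop pixel (195,388), which is original (268,229). The battery's white top is at crop (531,417) and the torch at (190,40).

```bash
cat >> h.py <<'E'
from scipy.spatial.transform import Rotation as Ro
def go(x,y,z,yawdeg):
    s=sense();q=s["ee_rot"];R0=Ro.from_quat([q[1],q[2],q[3],q[0]])
    a=np.radians(yawdeg);R1=Ro.from_matrix([[np.cos(a),np.sin(a),0],[np.sin(a),-np.cos(a),0],[0,0,-1]])
    d=R0.inv().apply(np.array([x,y,z])-s["eef_pos"])/400
    w=(R0.inv()*R1).as_rotvec()/(np.pi/2)
    print((x,y,z,yawdeg),"->",*np.r_[d,w].round(3))
E
python3 - <<'E'
from h import *
go(430,-60,260,23.4);go(430,-60,260,90)
E
```

```text
(430, -60, 260, 23.4) -> 0.927 -0.748 -0.024 -0.0 -0.0 0.0
(430, -60, 260, 90) -> 0.927 -0.748 -0.024 -0.0 -0.0 -0.74
```

Emit:
jog_arm(
  series="0.927 -0.748 -0.024 0 0 0 1;0.927 -0.748 -0.024 0 0 0 1;0.927 -0.748 -0.024 0 0 0 1;0.927 -0.748 -0.024 0 0 0 1;0.927 -0.748 -0.024 0 0 0 1;0.927 -0.748 -0.024 0 0 0 1;0.927 -0.748 -0.024 0 0 0 1;0.927 -0.748 -0.024 0 0 0 1;0.927 -0.748 -0.024 0 0 0 1;0.927 -0.748 -0.024 0 0 0 1;0.927 -0.748 -0.024 0 0 0 1;0.927 -0.748 -0.024 0 0 0 1",
)

```text
time_s: 4.1
eef_pos: [429.8, -60.5, 259.9]
ee_rot: [0.0, 0.979, 0.202, 0.0]
force: [0.2, 0.8, -0.6]
grip_width: 1.001
grip_force: 0.0
```

```bash
cat >> h.py <<'E'
def look(n,labs,c=None):
    c=c or capture("wrist")
    if n: save(c,n,None,1.4)
    print("cam",(-np.array(c["R"]).T@np.array(c["t"])).round(),"eef",sense()["eef_pos"].round(1))
    for l,h in labs:
        for m in mark_of(l,c)[:4]: print(l,"mark z0",np.round(m["point"]),round(m["confidence"],2),onz(c,m["point"],0).round(1)[:2])
        for m in regions_of(l,c)[:4]:
            g=m["region"].astype(np.uint8)
            q=max(cv2.findContours(g,0,1)[0],key=cv2.contourArea)[:,0]
            w=np.array([onz(c,(y,x),h)[:2] for x,y in q],np.float32)
            b=cv2.minAreaRect(w);k=cv2.boxPoints(b);e=max([k[1]-k[0],k[2]-k[1]],key=np.linalg.norm)
            print("  rect z",h,np.round(b[0],1),np.round(b[1],1),round(np.degrees(np.arctan2(e[1],e[0]))%180,1),round(m["confidence"],2))
    return c
E
python3 - <<'E'
from h import *
look("w1.png",[("battery",25),("earbud_case",11),("hub",16)])
E
```

```text
cam [506. -28. 383.] eef [429.8 -60.4 259.9]
battery mark z0 [153. 231.] 0.7 [425.1   1.5]
  rect z 25 [424.1  -4.9] [14.7 23.5] 156.9 0.61
  rect z 25 [ 421.8 -118.4] [58.2 45.7] 52.3 0.48
  rect z 11 [ 418.  -121.6] [61.6 49.2] 54.8 0.97
hub mark z0 [ 85. 379.] 0.61 [ 560.9 -122.6]
  rect z 16 [ 560.3 -119.6] [ 36.9 108.7] 164.3 0.85
```

View pics/w1.png

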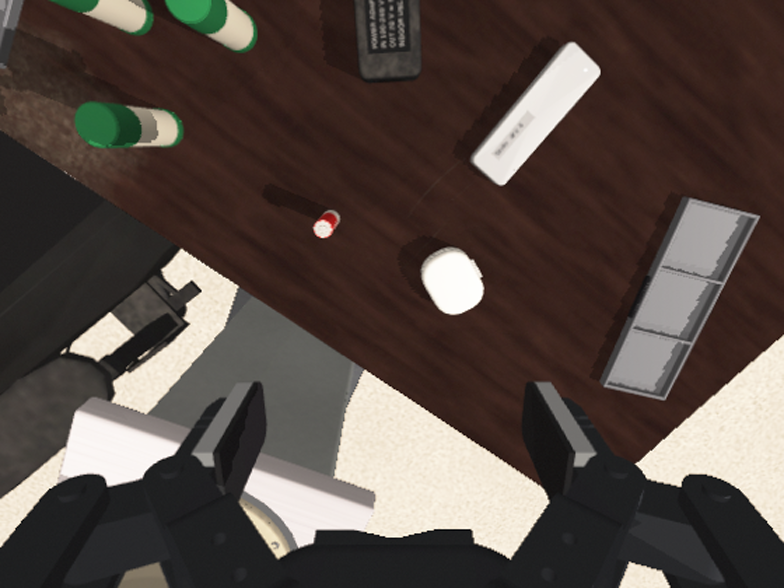

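The wrist view (1.4x) shows the battery top at (324,229), the earbud case at (453,281), and the hub from (575,45) to (495,180). The three-cell tray's corners are at (687,197), (759,216), (666,399) and (603,385).

```bash
python3 - <<'E'
from h import *
W=capture("wrist");T=capture("top")
k=1.4
P=lambda c,x,y,z:onz(c,(y/k,x/k),z).round(1)
print("bat top W",P(W,324,229,50),"T",onz(T,(273.4,296.2),50).round(1),"tri",tri(W,(229/k,324/k),T,(273.4,296.2)))
print("glue cap T",onz(T,(267.6,229),90).round(1),"W",P(W,105,124,90),"tri",tri(W,(124/k,105/k),T,(267.6,229)))
cw=[P(W,x,y,10) for x,y in((687,197),(759,216),(666,399),(603,385))]
ct=[P(T,x,y,10) for x,y in((569,299),(605,295),(630,401),(594,407))]
print("tray3 W",cw,np.mean(cw,0));print("tray3 T",ct,np.mean(ct,0))
print("tray3 corner z",[tri(W,(a[1]/k,a[0]/k),T,(b[1]/k,b[0]/k))[0].round(1) for a,b in(((687,197),(569,299)),((759,216),(605,295)),((666,399),(630,401)),((603,385),(594,407)))])
# hub corner & case heights: triangulate region centres
for l in("hub","earbud_case","three_cell_tray"):
    a=regions_of(l,W);b=regions_of(l,T)
    if a and b: print(l,tri(W,a[0]["point"],T,b[0]["point"]))
go(425,1,150,10);go(425,1,35,10)
E
```

```text
bat top W [426.1  -6.1  50. ] T [424.8  -3.5  50. ] tri (array([424.64719193,  -4.56602168,  42.78445846]), np.float64(2.2350760061041757))
glue cap T [439.5 140.1  90. ] W [443.  134.3  90. ] tri (array([439.87380177, 142.18953548,  75.73438034]), np.float64(0.024755713061822348))
tray3 W [array([ 557.2, -263.9,   10. ]), array([ 567.2, -326.2,   10. ]), array([ 392.7, -356.9,   10. ]), array([ 382., -295.,   10.])] [ 474.775 -310.5     10.   ]
tray3 T [array([ 559.4, -265.9,   10. ]), array([ 564.9, -326.5,   10. ]), array([ 388.9, -354.7,   10. ]), array([ 380.4, -295.5,   10. ])] [ 473.4  -310.65   10.  ]
tray3 corner z [array([ 559. , -267. ,    5.4]), array([ 566.2, -326.8,    9.1]), array([ 390.8, -355.9,    9.6]), array([ 380.7, -296.6,    7.4])]
hub (array([ 570.04228228, -121.77309989,    5.41913428]), np.float64(5.983453346784356))
three_cell_tray (array([ 476.03662384, -306.6231339 ,    7.0568681 ]), np.float64(11.89661812153536))
(425, 1, 150, 10) -> 0.049 -0.144 0.275 0.0 0.0 0.149
(425, 1, 35, 10) -> 0.049 -0.144 0.562 0.0 0.0 0.149
```

```bash
python3 - <<'E'
from h import *
go(425.5,-3.5,120,10);go(425.5,-3.5,35,10)
E
```

```text
(425.5, -3.5, 120, 10) -> 0.046 -0.134 0.35 0.0 0.0 0.149
(425.5, -3.5, 35, 10) -> 0.046 -0.134 0.562 0.0 0.0 0.149
```

Emit:
jog_arm(
  series="0.046 -0.134 0.2 0 0 0.149 0.3;0.046 -0.134 0.35 0 0 0.149 0.3;0.046 -0.134 0.35 0 0 0.149 0.3;0.046 -0.134 0.35 0 0 0.149 0.3;0.046 -0.134 0.45 0 0 0.149 0.3;0.046 -0.134 0.53 0 0 0.149 0.3;0.046 -0.134 0.562 0 0 0.149 0.3;0.046 -0.134 0.562 0 0 0.149 0.3;0.046 -0.134 0.562 0 0 0.149 -1;0.046 -0.134 0.562 0 0 0.149 -1;0.046 -0.134 0.562 0 0 0.149 -1;0.046 -0.134 0.562 0 0 0.149 -1;0.046 -0.134 0.562 0 0 0.149 -1;0.046 -0.134 0.562 0 0 0.149 -1",
  grip_force=30,
)

```text
time_s: 6.6
eef_pos: [426.1, -3.4, 35.9]
ee_rot: [0.0, 0.996, 0.087, 0.001]
force: [-0.7, 0.2, 7.0]
grip_width: 0.166
grip_force: 29.1
```

```bash
python3 - <<'E'
from h import *
go(425.5,-3.5,130,10);go(416,-321,130,10);go(416,-321,41,10);go(416,-321,38,10)
print(sense()["grip_width"]*85)
E
```

```text
(425.5, -3.5, 130, 10) -> -0.001 0.0 -0.235 0.0 -0.001 0.0
(416, -321, 130, 10) -> -0.163 0.778 -0.235 0.0 -0.001 0.0
(416, -321, 41, 10) -> -0.163 0.777 -0.012 0.0 -0.001 0.0
(416, -321, 38, 10) -> -0.163 0.777 -0.005 0.0 -0.001 0.0
14.124933198872498
```

Emit:
jog_arm(
  series="0 0 -0.12 0 0 0 -1;0 0 -0.235 0 0 0 -1;-0.04 0.15 -0.235 0 0 0 -1;-0.08 0.3 -0.235 0 0 0 -1;-0.11 0.45 -0.235 0 0 0 -1;-0.14 0.6 -0.235 0 0 0 -1;-0.163 0.72 -0.235 0 0 0 -1;-0.163 0.777 -0.235 0 0 0 -1;-0.163 0.777 -0.235 0 0 0 -1;-0.163 0.777 -0.235 0 0 0 -1;-0.163 0.777 -0.15 0 0 0 -1;-0.163 0.777 -0.08 0 0 0 -1;-0.163 0.777 -0.03 0 0 0 -1;-0.163 0.777 -0.015 0 0 0 -1;-0.163 0.777 -0.01 0 0 0 -1;-0.163 0.777 -0.01 0 0 0 -1",
)

```text
time_s: 8.6
eef_pos: [415.7, -320.8, 39.8]
ee_rot: [0.0, 0.996, 0.087, 0.0]
force: [1.0, -0.2, -0.2]
grip_width: 0.162
grip_force: 29.4
```

```bash
python3 - <<'E'
from h import *
c=look("w2.png",[("battery",25)])
print(sense()["force"])
E
```

```text
cam [ 498. -307.  163.] eef [ 415.7 -320.8   39.9]
battery mark z0 [258. 279.] 0.63 [ 413.4 -320.8]
  rect z 25 [ 409.2 -322.3] [45.5 17.8] 11.0 0.6
[-0.02374262 -0.75571063 -0.18061903]
```

View pics/w2.png

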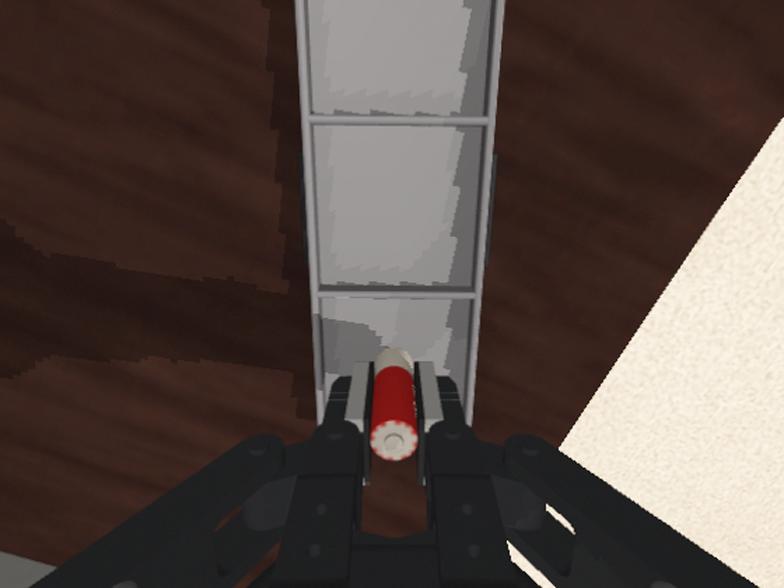

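The wrist view shows the battery upright between the pads at (395,440), centred in the near end cell (walls at columns 318 and 473). I'll release it.

Emit:
jog_arm(
  series="0 0 0.002 0 0 0 -1;0 0 0.002 0 0 0 -1;0 0 0.002 0 0 0 -0.3;0 0 0.002 0 0 0 -0.2;0 0 0.002 0 0 0 -0.2;0 0 0.002 0 0 0 -0.2;0 0 -0.07 0 0 0 -0.2;0 0 -0.18 0 0 0 -0.2;0 0 -0.3 0 0 0 -0.2;0 0 -0.3 0 0 0 -0.2",
)

```text
time_s: 10.0
eef_pos: [416.4, -321.8, 162.4]
ee_rot: [0.003, 0.996, 0.087, 0.002]
force: [-0.3, 0.0, -0.5]
grip_width: 0.401
grip_force: 0.0
```

```bash
python3 - <<'E'
from h import *
c=look(None,[("battery",25),("three_cell_tray",10)])
go(440,140,160,10);go(440,140,60,10)
E
```

```text
cam [ 498. -308.  285.] eef [ 415.7 -321.   160.1]
battery mark z0 [196. 280.] 0.7 [ 413.8 -323. ]
three_cell_tray mark z0 [130. 282.] 0.97 [ 472.6 -314.5]
  rect z 10 [ 474.  -312.5] [180.9  67.7] 10.1 0.6
(440, 140, 160, 10) -> 0.262 -1.122 -0.003 -0.001 0.001 0.0
(440, 140, 60, 10) -> 0.262 -1.122 0.247 -0.001 0.001 0.0
```

Emit:
jog_arm(
  series="0.05 -0.15 -0.03 0 0 0 0.4;0.1 -0.3 -0.05 0 0 0 0.4;0.14 -0.45 -0.05 0 0 0 0.4;0.18 -0.6 -0.05 0 0 0 0.4;0.22 -0.75 -0.05 0 0 0 0.4;0.26 -0.9 -0.05 0 0 0 0.4;0.26 -0.98 -0.05 0 0 0 0.4;0.26 -0.98 -0.05 0 0 0 0.4;0.26 -0.98 -0.05 0 0 0 0.4;0.26 -0.98 -0.05 0 0 0 0.4",
)

```text
time_s: 11.5
eef_pos: [449.8, 82.5, 178.8]
ee_rot: [-0.0, 0.996, 0.087, -0.0]
force: [-0.2, 0.3, 0.0]
grip_width: 0.701
grip_force: 0.0
```

```bash
python3 - <<'E'
from h import *
c=look("w3.png",[("glue_stick",45)])
go(440,140,160,10);go(440,140,60,10)
E
```

```text
cam [532.  96. 302.] eef [449.8  82.5 178.9]
glue_stick mark z0 [190. 221.] 0.9 [438.6 138.5]
glue_stick mark z0 [107. 181.] 0.83 [508.3 182.2]
glue_stick mark z0 [ 99. 270.] 0.83 [528.5 105.7]
  rect z 45 [505.9 183.1] [31.9 57.6] 100.2 0.83
  rect z 45 [526.7 109.3] [30.6 31. ] 100.0 0.7
  rect z 45 [435.3 140.5] [30.9 60.9] 147.3 0.61
(440, 140, 160, 10) -> 0.001 -0.145 0.048 -0.0 0.0 -0.001
(440, 140, 60, 10) -> 0.001 -0.145 0.298 -0.0 0.0 -0.001
```

View pics/w3.png

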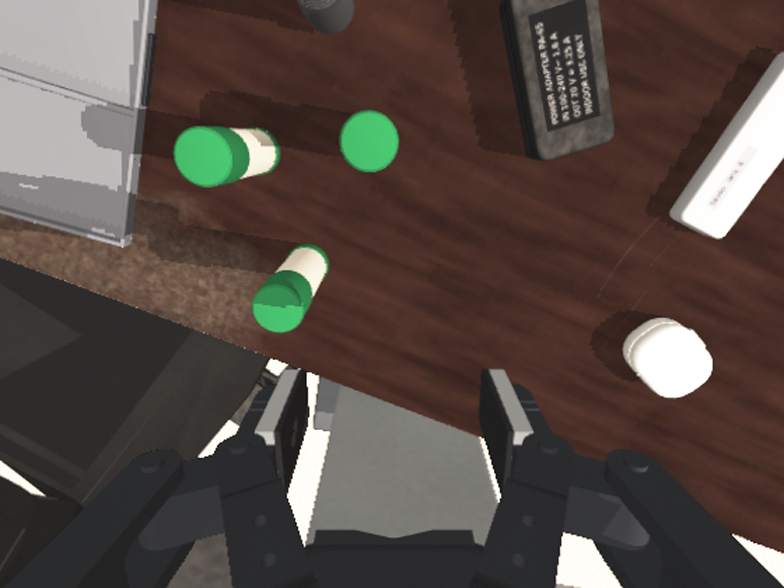

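The wrist view shows the nearest glue stick at (300,275), with its base at (310,265), standing free. The hub, case and brick are to the right.

Emit:
jog_arm(
  series="-0.002 -0.143 0 0 0 0 0.4;-0.002 -0.143 0.05 0 0 0 0.4;-0.002 -0.143 0.05 0 0 0 0.4;-0.002 -0.143 0.15 0 0 0 0.4;-0.002 -0.143 0.25 0 0 0 0.4;-0.002 -0.143 0.3 0 0 0 0.4;-0.002 -0.143 0.3 0 0 0 0.4;-0.002 -0.143 0.3 0 0 0 -1;-0.002 -0.143 0.3 0 0 0 -1;-0.002 -0.143 0.3 0 0 0 -1;-0.002 -0.143 0.3 0 0 0 -1;-0.002 -0.143 0.3 0 0 0 -1;-0.002 -0.143 0.3 0 0 0 -1",
)

```text
time_s: 13.28
eef_pos: [439.7, 139.7, 60.2]
ee_rot: [0.0, 0.996, 0.087, 0.001]
force: [-0.1, -0.1, 6.8]
grip_width: 0.306
grip_force: 29.1
```

```bash
python3 - <<'E'
from h import *
s=sense();z=s["eef_pos"][2];print(s["grip_width"]*85,s["force"],z)
go(439,139,z+100,10);go(532,-301,z+100,10);go(532,-301,z+3.8,10)
E
```

```text
25.99640897209942 [-0.05195314 -0.1132405   6.81444447] 60.19535666595841
(439, 139, np.float64(160.1953566659584), 10) -> -0.002 0.001 -0.25 0.0 -0.002 0.0
(532, -301, np.float64(160.1953566659584), 10) -> 0.036 1.125 -0.25 0.0 -0.002 0.0
(532, -301, np.float64(63.995356665958404), 10) -> 0.035 1.125 -0.009 0.0 -0.002 0.0
```

Emit:
jog_arm(
  series="0 0 -0.13 0 0 0 -1;0 0 -0.25 0 0 0 -1;0 0.15 -0.25 0 0 0 -1;0.01 0.3 -0.25 0 0 0 -1;0.01 0.45 -0.25 0 0 0 -1;0.02 0.6 -0.25 0 0 0 -1;0.03 0.75 -0.25 0 0 0 -1;0.035 0.9 -0.25 0 0 0 -1;0.035 0.98 -0.25 0 0 0 -1;0.035 0.98 -0.25 0 0 0 -1;0.035 0.98 -0.25 0 0 0 -1",
)

```text
time_s: 14.65
eef_pos: [520.7, -243.3, 159.2]
ee_rot: [-0.0, 0.996, 0.087, -0.0]
force: [0.6, -0.1, -0.5]
grip_width: 0.309
grip_force: 29.7
```

```bash
python3 - <<'E'
from h import *
look(None,[("three_cell_tray",10),("battery",25)])
go(532,-301,160,10);go(532,-301,64,10)
E
```

```text
cam [ 603. -230.  282.] eef [ 520.8 -243.   159.3]
  rect z 10 [ 486.8 -309.1] [157.2  66.6] 10.0 0.72
(532, -301, 160, 10) -> 0.002 0.147 -0.002 0.0 -0.0 0.001
(532, -301, 64, 10) -> 0.002 0.147 0.238 0.0 -0.0 0.001
```

Emit:
jog_arm(
  series="0.002 0.147 0 0 0 0 -1;0.002 0.147 0 0 0 0 -1;0.002 0.147 0.1 0 0 0 -1;0.002 0.147 0.19 0 0 0 -1;0.002 0.147 0.225 0 0 0 -1;0.002 0.147 0.238 0 0 0 -1;0.002 0.147 0.239 0 0 0 -1;0.002 0.147 0.239 0 0 0 -1;0.002 0.147 0.239 0 0 0 -1",
)

```text
time_s: 16.02
eef_pos: [532.1, -302.0, 64.2]
ee_rot: [0.0, 0.996, 0.087, 0.0]
force: [-0.3, -0.0, -0.1]
grip_width: 0.306
grip_force: 29.8
```

```bash
python3 - <<'E'
from h import *
look("w4.png",[("glue_stick",45)])
E
```

```text
cam [ 614. -288.  187.] eef [ 532.1 -301.9   64.1]
glue_stick mark z0 [239. 278.] 0.6 [ 530.2 -301.3]
  rect z 45 [ 516.3 -302.2] [87.7 39.4] 19.3 0.67
```

View pics/w4.png

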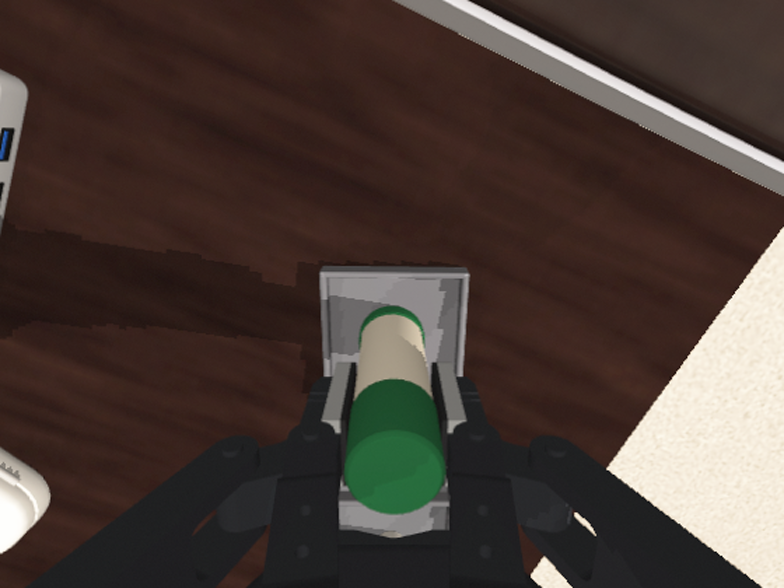

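The wrist view shows the glue stick's foot at (392,325), centred in the far end cell (walls at columns 322 and 467). I'll release it.

Emit:
jog_arm(
  series="0 0 0.002 0 0 0 -1;0 0 0.002 0 0 0 -1;0 0 0.002 0 0 0 -0.1;0 0 0.002 0 0 0 0.1;0 0 0.002 0 0 0 0.1;0 0 0.002 0 0 0 0.1;0 0 -0.05 0 0 0 0.1;0 0 -0.15 0 0 0 0.1;0 0 -0.28 0 0 0 0.1;0 -0.13 -0.28 0 0 0 0.4;0 -0.28 -0.28 0 0 0 0.4;0 -0.43 -0.28 0 0 0 0.4;0 -0.58 -0.28 0 0 0 0.4;0 -0.73 -0.28 0 0 0 0.4;0 -0.88 -0.28 0 0 0 0.4;0 -0.95 -0.28 0 0 0 0.4;0 -0.95 -0.28 0 0 0 0.4;0 -0.95 -0.28 0 0 0 0.4",
)

```text
time_s: 18.42
eef_pos: [466.1, 71.8, 175.5]
ee_rot: [0.0, 0.996, 0.087, 0.0]
force: [0.1, -0.3, -0.0]
grip_width: 0.697
grip_force: 0.0
```

```bash
python3 - <<'E'
from h import *
look("w5.png",[("torch",50),("mouse",20)])
go(590,147,176,10);go(590,147,68,10)
E
```

```text
cam [548.  85. 298.] eef [466.1  71.5 175.5]
torch mark z0 [ 23. 218.] 0.67 [595.3 145.2]
  rect z 50 [586.2 145.2] [24.7 43. ] 100.2 0.56
(590, 147, 176, 10) -> 0.338 -0.132 -0.001 0.0 0.0 -0.001
(590, 147, 68, 10) -> 0.338 -0.132 0.269 0.0 0.0 -0.001
```

View pics/w5.png

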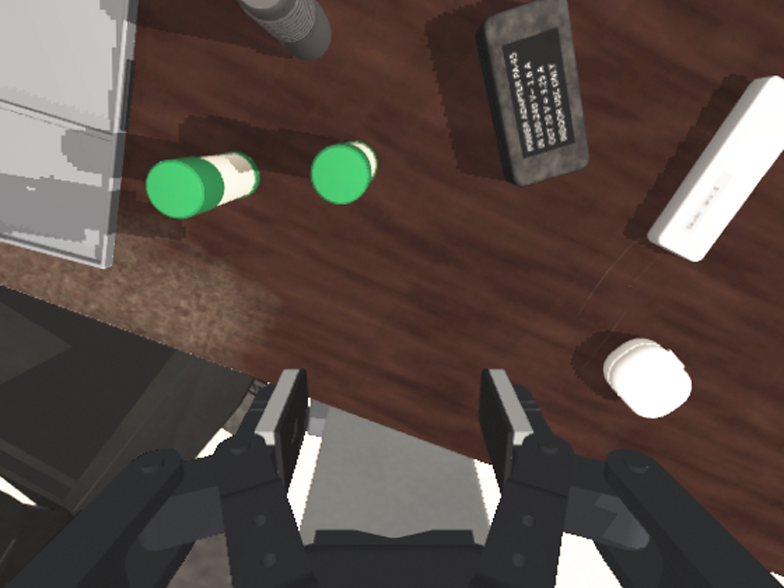

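The wrist view shows the torch at top left, foot around (311,40), standing free of the mouse. The two look-alike glue sticks at (205,185) and (345,170) are clear of the jaw line.

```bash
python3 - <<'E'
from h import *
go(592,145.5,176,10);go(592,145.5,66,10)
E
```

```text
(592, 145.5, 176, 10) -> 0.342 -0.127 -0.001 0.0 0.0 -0.001
(592, 145.5, 66, 10) -> 0.342 -0.127 0.274 0.0 0.0 -0.001
```

Emit:
jog_arm(
  series="0.14 -0.05 0 0 0 0 0.4;0.28 -0.1 0 0 0 0 0.4;0.342 -0.127 0 0 0 0 0.4;0.342 -0.127 0 0 0 0 0.4;0.342 -0.127 0 0 0 0 0.4;0.342 -0.127 0.1 0 0 0 0.4;0.342 -0.127 0.2 0 0 0 0.4;0.342 -0.127 0.26 0 0 0 0.4;0.342 -0.127 0.274 0 0 0 0.4;0.342 -0.127 0.274 0 0 0 0.4;0.342 -0.127 0.274 0 0 0 -1;0.342 -0.127 0.274 0 0 0 -1;0.342 -0.127 0.274 0 0 0 -1;0.342 -0.127 0.274 0 0 0 -1;0.342 -0.127 0.274 0 0 0 -1;0.342 -0.127 0.274 0 0 0 -1",
  grip_force=40,
)

```text
time_s: 20.68
eef_pos: [592.3, 146.2, 67.0]
ee_rot: [0.0, 0.996, 0.087, 0.001]
force: [-1.1, -1.0, 6.2]
grip_width: 0.325
grip_force: 39.0
```

```bash
python3 - <<'E'
from h import *
s=sense();z=s["eef_pos"][2];print(s["grip_width"]*85,s["force"],z)
go(592,145.5,z+125,10);go(474,-311,z+125,10);go(474,-311,z+3.8,10)
E
```

```text
27.666123985326017 [-1.123264   -0.9668485   6.22746757] 67.0149468414922
(592, 145.5, np.float64(192.0149468414922), 10) -> -0.0 0.002 -0.313 0.0 -0.001 0.0
(474, -311, np.float64(192.0149468414922), 10) -> -0.489 1.074 -0.313 0.0 -0.001 0.0
(474, -311, np.float64(70.8149468414922), 10) -> -0.49 1.074 -0.01 0.0 -0.001 0.0
```

Emit:
jog_arm(
  series="0 0 -0.12 0 0 0 -1;0 0 -0.25 0 0 0 -1;-0.02 0.06 -0.313 0 0 0 -1;-0.07 0.2 -0.313 0 0 0 -1;-0.13 0.34 -0.313 0 0 0 -1;-0.2 0.48 -0.313 0 0 0 -1;-0.27 0.62 -0.313 0 0 0 -1;-0.34 0.76 -0.313 0 0 0 -1;-0.41 0.9 -0.313 0 0 0 -1;-0.46 0.98 -0.313 0 0 0 -1;-0.46 0.98 -0.313 0 0 0 -1;-0.46 0.98 -0.313 0 0 0 -1",
)

```text
time_s: 22.18
eef_pos: [478.8, -271.1, 191.0]
ee_rot: [-0.0, 0.996, 0.087, -0.0]
force: [0.1, 0.3, -1.4]
grip_width: 0.329
grip_force: 39.8
```

```bash
python3 - <<'E'
from h import *
print(sense()["grip_width"]*85)
go(474,-311,192,10);go(474,-311,70.8,10)
E
```

```text
27.940362989975508
(474, -311, 192, 10) -> -0.029 0.096 -0.003 -0.0 0.0 0.0
(474, -311, 70.8, 10) -> -0.029 0.096 0.3 -0.0 0.0 0.0
```

Emit:
jog_arm(
  series="-0.029 0.096 0 0 0 0 -1;-0.029 0.096 0 0 0 0 -1;-0.029 0.096 0 0 0 0 -1;-0.029 0.096 0.1 0 0 0 -1;-0.029 0.096 0.2 0 0 0 -1;-0.029 0.096 0.27 0 0 0 -1;-0.029 0.096 0.295 0 0 0 -1;-0.029 0.096 0.301 0 0 0 -1;-0.029 0.096 0.301 0 0 0 -1;-0.029 0.096 0.301 0 0 0 -1",
)

```text
time_s: 23.42
eef_pos: [474.3, -311.9, 71.7]
ee_rot: [0.001, 0.996, 0.087, 0.001]
force: [0.3, -0.8, -2.1]
grip_width: 0.327
grip_force: 40.0
```

```bash
python3 - <<'E'
from h import *
look("w6.png",[("torch",45)])
E
```

```text
cam [ 556. -298.  194.] eef [ 474.2 -311.8   71.5]
torch mark z0 [229. 281.] 0.72 [ 476.7 -312.3]
  rect z 45 [ 456.3 -315.8] [96.5 38.8] 10.2 0.61
```

View pics/w6.png

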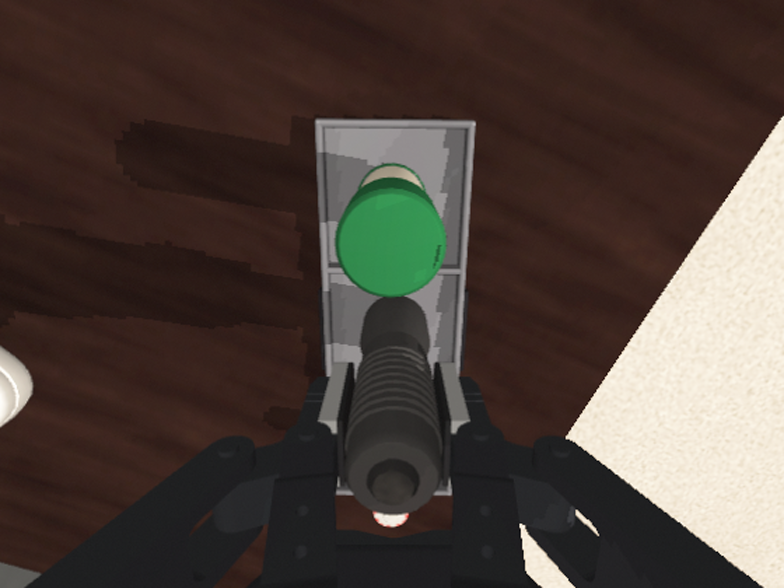

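The wrist view shows the torch upright, foot at (395,325), centred in the middle cell. The glue stick is standing behind it at (390,235) and the battery in front at (391,518). I'll release it.

Emit:
jog_arm(
  series="0 0 0.002 0 0 0 -1;0 0 0.002 0 0 0 -1;0 0 0.002 0 0 0 -0.1;0 0 0.002 0 0 0 0.1;0 0 0.002 0 0 0 0.1;0 0 0.002 0 0 0 0.1;0 0 -0.05 0 0 0 0.1;0 0 -0.15 0 0 0 0.1;0 0 -0.28 0 0 0 0.1;0 -0.15 -0.28 0 0 0.1 0.4;0 -0.3 -0.28 0 0 0.2 0.4;0 -0.4 -0.22 0 0 0.29 0.4;0 -0.4 -0.2 0 0 0.29 0.4;0 -0.4 -0.2 0 0 0.29 0.4",
)

```text
time_s: 25.32
eef_pos: [446.3, -154.6, 150.6]
ee_rot: [0.0, 0.99, -0.139, -0.0]
force: [0.8, 0.1, 0.5]
grip_width: 0.7
grip_force: 0.0
```

```bash
python3 - <<'E'
from h import *
look("w7.png",[("hub",16),("earbud_case",11)])
go(560.2,-119,70,-16.2);go(560.2,-119,20,-16.2)
E
```

```text
cam [ 526. -179.  273.] eef [ 446.5 -155.   151. ]
hub mark z0 [ 71. 199.] 0.95 [ 562.1 -122.5]
earbud_case mark z0 [235. 256.] 0.58 [ 416.9 -123.9]
  rect z 11 [ 417.4 -119.8] [56.9 50.2] 53.8 0.92
(560.2, -119, 70, -16.2) -> 0.248 -0.165 0.203 0.0 -0.0 0.001
(560.2, -119, 20, -16.2) -> 0.248 -0.165 0.328 0.0 -0.0 0.001
```

View pics/w7.png

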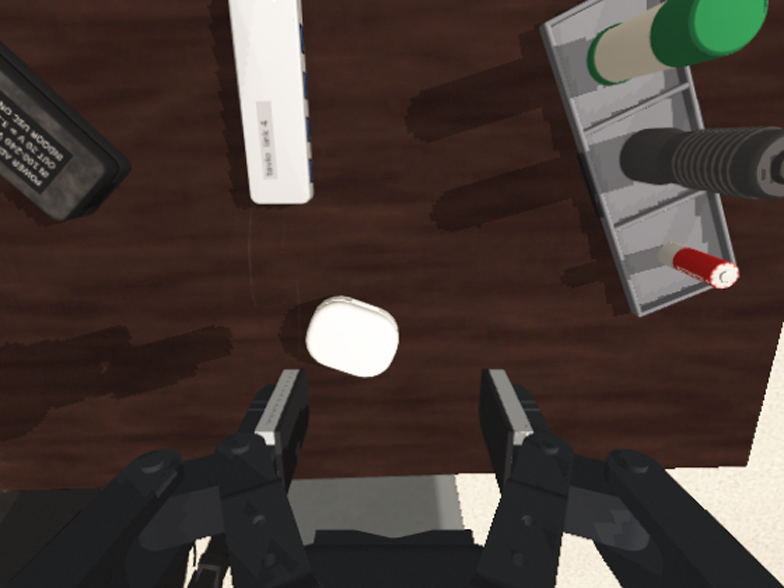

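The wrist view shows all three power-cut items standing in their cells: battery (720,270), torch (700,160) and glue (690,40). The hub is at (270,100) with its length along the tool x axis, and the case is at (352,338).

Emit:
jog_arm(
  series="0.12 -0.08 0.03 0 0 0 0.4;0.2 -0.14 0.1 0 0 0 0.4;0.248 -0.165 0.2 0 0 0 0.4;0.248 -0.165 0.2 0 0 0 0.4;0.248 -0.165 0.26 0 0 0 0.4;0.248 -0.165 0.31 0 0 0 0.4;0.248 -0.165 0.329 0 0 0 0.4;0.248 -0.165 0.33 0 0 0 0.4;0.248 -0.165 0.33 0 0 0 -1;0.248 -0.165 0.33 0 0 0 -1;0.248 -0.165 0.33 0 0 0 -1;0.248 -0.165 0.33 0 0 0 -1;0.248 -0.165 0.33 0 0 0 -1",
  grip_force=40,
)

```text
time_s: 27.2
eef_pos: [560.3, -118.4, 19.9]
ee_rot: [0.0, 0.99, -0.14, 0.001]
force: [-1.2, -0.5, 7.1]
grip_width: 0.387
grip_force: 41.0
```

```bash
python3 - <<'E'
from h import *
s=sense();z=s["eef_pos"][2];print(s["grip_width"]*85,s["force"],z)
c=look(None,[("hub",16)])
T=capture("top")
k=1.4
q=[onz(T,(y/k,x/k),10) for x,y in((217,248),(273,250),(258,381),(201,377))]
print(np.round(q,1),np.mean(q,0).round(1))
a=q[1]-q[2];b=q[0]-q[3];print(np.degrees(np.arctan2(a[1],a[0])),np.degrees(np.arctan2(b[1],b[0])),np.linalg.norm(a),np.linalg.norm(b))
E
```

```text
32.86786252501818 [-1.1841922  -0.53708265  7.13441871] 19.940487309456007
cam [ 640. -143.  143.] eef [ 560.3 -118.4   20. ]
hub mark z0 [271. 282.] 0.55 [ 560.9 -120.5]
  rect z 16 [ 564.8 -121.1] [ 33.5 107. ] 163.9 0.58
[[661.2 330.6  10. ]
 [655.4 234.   10. ]
 [433.4 256.   10. ]
 [441.9 351.2  10. ]] [548. 293.  10.]
-5.64831794819054 -5.367061666832486 223.1196267794414 220.30343504812825
```

```bash
python3 - <<'E'
from h import *
z=sense()["eef_pos"][2]
go(560,-118,150,-16.2);go(589.8,260,150,-5.8)
E
```

```text
(560, -118, 150, -16.2) -> -0.0 -0.001 -0.325 0.0 -0.001 0.001
(589.8, 260, 150, -5.8) -> -0.191 -0.929 -0.326 0.0 -0.001 -0.114
```

Emit:
jog_arm(
  series="0 0 -0.06 0 0 0 -1;0 0 -0.2 0 0 0 -1;0 0 -0.326 0 0 0 -1;-0.02 -0.12 -0.326 0 0 0 -1;-0.05 -0.27 -0.326 0 0 0 -1;-0.08 -0.42 -0.326 0 0 -0.03 -1;-0.11 -0.57 -0.326 0 0 -0.06 -1;-0.15 -0.72 -0.326 0 0 -0.09 -1;-0.18 -0.86 -0.326 0 0 -0.114 -1;-0.191 -0.929 -0.326 0 0 -0.114 -1;-0.191 -0.929 -0.326 0 0 -0.114 -1;-0.191 -0.929 -0.326 0 0 -0.114 -1",
)

```text
time_s: 28.9
eef_pos: [589.3, 259.2, 149.1]
ee_rot: [0.0, 0.999, -0.051, -0.0]
force: [0.5, 0.4, -0.2]
grip_width: 0.385
grip_force: 40.1
```

```bash
python3 - <<'E'
from h import *
print(sense()["grip_width"]*85)
look("w8.png",[("hub",145),("two_cell_tray",10)])
go(589.8,289.8,70,-5.8);go(589.8,289.8,24,-5.8)
E
```

```text
32.76725754550153
cam [672. 250. 272.] eef [589.3 258.9 149.2]
hub mark z0 [270. 282.] 0.78 [517.5 264.5]
  rect z 145 [593.7 257.7] [ 34.2 108.3] 174.1 0.68
two_cell_tray mark z0 [242. 249.] 0.75 [548.9 292.2]
  rect z 10 [574.2 291.1] [ 94.6 173. ] 172.0 0.93
(589.8, 289.8, 70, -5.8) -> -0.007 -0.076 0.198 0.0 -0.0 -0.001
(589.8, 289.8, 24, -5.8) -> -0.007 -0.076 0.313 0.0 -0.0 -0.001
```

View pics/w8.png

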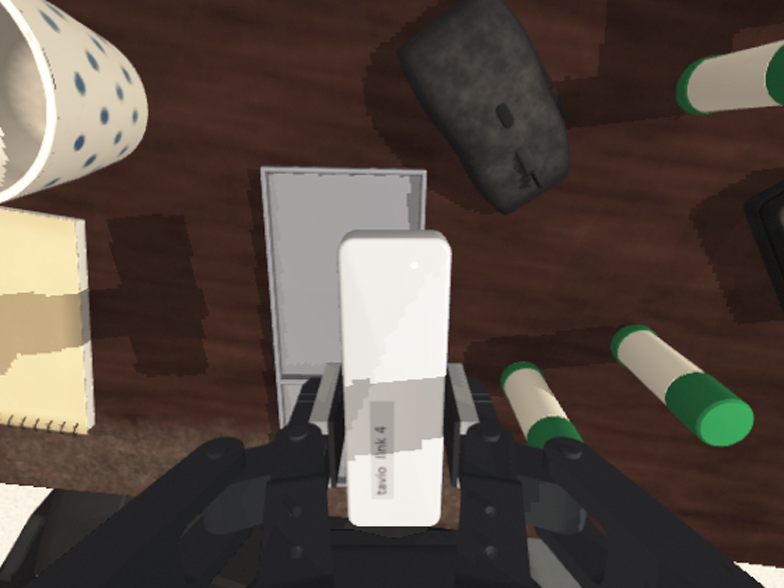

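The wrist view shows the hub held level at (395,380). The tray is below and to the left, far corners at (262,168) and (426,171). The mouse (485,110) and mug are clear.

```bash
python3 - <<'E'
from h import *
c=capture("wrist")
for x,y in((262,168),(426,171),(281,378)): print(onz(c,(y/1.4,x/1.4),10).round(1))
go(585.5,291,70,-5.8);go(585.5,291,24,-5.8)
E
```

```text
[663.  324.4  10. ]
[652.  233.3  10. ]
[530.7 338.3  10. ]
(585.5, 291, 70, -5.8) -> -0.018 -0.077 0.198 -0.0 -0.0 -0.001
(585.5, 291, 24, -5.8) -> -0.018 -0.077 0.313 -0.0 -0.0 -0.001
```

Emit:
jog_arm(
  series="-0.018 -0.074 0.05 0 0 0 -1;-0.018 -0.074 0.15 0 0 0 -1;-0.018 -0.074 0.2 0 0 0 -1;-0.018 -0.074 0.2 0 0 0 -1;-0.018 -0.074 0.26 0 0 0 -1;-0.018 -0.074 0.3 0 0 0 -1;-0.018 -0.074 0.314 0 0 0 -1;-0.018 -0.074 0.314 0 0 0 -1;-0.018 -0.074 0.314 0 0 0 -1",
)

```text
time_s: 30.32
eef_pos: [585.5, 290.4, 24.3]
ee_rot: [-0.0, 0.999, -0.051, 0.001]
force: [0.5, 0.2, -0.1]
grip_width: 0.387
grip_force: 40.2
```

```bash
python3 - <<'E'
from h import *
print(sense()["force"]);look(None,[("hub",19),("two_cell_tray",10)])
E
```

```text
[ 0.49634872  0.24347529 -0.11039615]
cam [668. 281. 147.] eef [585.5 290.4  24.3]
hub mark z0 [269. 283.] 0.97 [585.  288.5]
  rect z 19 [589.5 288.8] [ 34.4 108.7] 173.8 0.59
  rect z 10 [611.6 285.9] [95.6 96. ] 173.8 0.84
```

Emit:
jog_arm(
  series="0 0 0.003 0 0 0 -1;0 0 0.003 0 0 0 -1;0 0 0.003 0 0 0 -0.1;0 0 0.003 0 0 0 0.1;0 0 0.003 0 0 0 0.1;0 0 0.003 0 0 0 0.1;0 0 -0.05 0 0 0 0.1;0 0 -0.18 0 0 0 0.1;0 0 -0.32 0 0 0 0.1;0 0 -0.32 0 0 0 0.1",
)

```text
time_s: 31.82
eef_pos: [587.0, 290.9, 158.3]
ee_rot: [-0.002, 0.999, -0.051, 0.005]
force: [0.9, -0.5, 0.5]
grip_width: 0.551
grip_force: 0.0
```

```bash
python3 - <<'E'
from h import *
look("w9.png",[("hub",19),("two_cell_tray",10)])
go(390,-80,150,54)
E
```

```text
cam [669. 281. 282.] eef [585.9 290.6 155. ]
hub mark z0 [195. 283.] 0.57 [587.7 288.8]
  rect z 19 [588.4 289.1] [ 34.4 106.6] 174.7 0.72
  rect z 10 [549.  293.1] [ 98.8 222.5] 173.4 0.85
(390, -80, 150, 54) -> -0.39 0.97 0.003 -0.0 0.001 -0.665
```

View pics/w9.png

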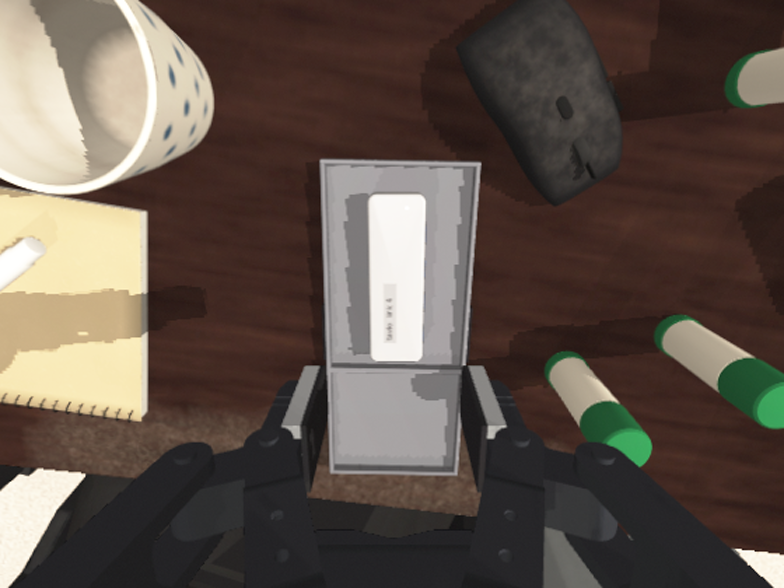

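The wrist view shows the hub lying flat in the long cell, spanning rows 195–360 inside walls at rows 160–365. The short cell is empty at (395,420).

Emit:
jog_arm(
  series="-0.05 0.12 0 0 0 -0.08 0.6;-0.11 0.26 0 0 0 -0.18 0.7;-0.17 0.4 0 0 0 -0.28 0.75;-0.22 0.54 0 0 0 -0.38 0.75;-0.27 0.68 0 0 0 -0.48 0.75;-0.33 0.82 0 0 0 -0.58 0.75;-0.38 0.94 0 0 0 -0.665 0.75;-0.39 0.97 0 0 0 -0.665 0.75;-0.39 0.97 0 0 0 -0.665 0.75;-0.39 0.97 0 0 0 -0.665 0.75;-0.39 0.97 0 0 0 -0.665 0.75",
)

```text
time_s: 33.45
eef_pos: [390.8, -79.1, 151.3]
ee_rot: [-0.0, 0.891, 0.455, -0.0]
force: [0.3, 0.0, 0.6]
grip_width: 0.874
grip_force: 0.0
```

```bash
python3 - <<'E'
from h import *
look("w10.png",[("earbud_case",11),("earbud_case",18)])
go(417.5,-120,70,54);go(417.5,-120,19,54)
E
```

```text
cam [439. -12. 274.] eef [390.7 -79.2 151.4]
earbud_case mark z0 [219. 333.] 0.77 [ 415.9 -124.5]
  rect z 11 [ 417.9 -122.3] [60.9 49.1] 53.5 0.75
earbud_case mark z0 [219. 333.] 0.77 [ 415.9 -124.5]
  rect z 18 [ 418.5 -119.3] [59.2 47.8] 53.5 0.75
(417.5, -120, 70, 54) -> -0.042 0.114 0.204 -0.0 0.0 0.001
(417.5, -120, 19, 54) -> -0.042 0.114 0.331 -0.0 0.0 0.001
```

View pics/w10.png

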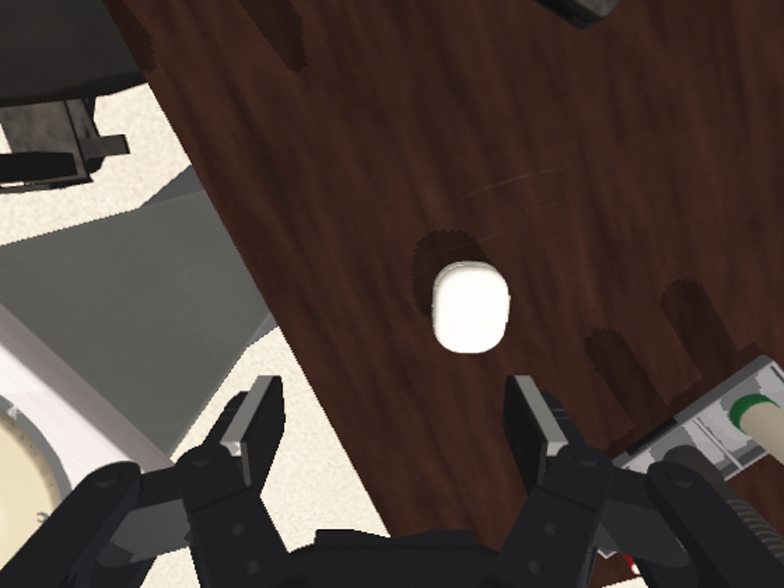

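The wrist view shows the case at (470,307) with its length along the tool x axis, free on both sides.

Emit:
jog_arm(
  series="-0.042 0.118 0.08 0 0 0 0.75;-0.042 0.118 0.2 0 0 0 0.75;-0.042 0.118 0.2 0 0 0 0.75;-0.042 0.118 0.26 0 0 0 0.75;-0.042 0.118 0.31 0 0 0 0.75;-0.042 0.118 0.333 0 0 0 0.75;-0.042 0.118 0.333 0 0 0 0.75;-0.042 0.118 0.333 0 0 0 -1;-0.042 0.118 0.333 0 0 0 -1;-0.042 0.118 0.333 0 0 0 -1;-0.042 0.118 0.333 0 0 0 -1;-0.042 0.118 0.333 0 0 0 -1",
  grip_force=30,
)

```text
time_s: 35.2
eef_pos: [419.2, -121.4, 19.2]
ee_rot: [0.0, 0.891, 0.454, 0.0]
force: [-2.9, 1.2, 8.9]
grip_width: 0.502
grip_force: 29.6
```

```bash
python3 - <<'E'
from h import *
s=sense();print(s["grip_width"]*85,s["force"],s["eef_pos"])
look(None,[("earbud_case",11)])
go(480.5,270,150,-5.8)
E
```

```text
42.640339562229826 [-2.90414044  1.16578164  8.92452299] [ 419.19831096 -121.36998852   19.23123871]
cam [468. -54. 142.] eef [ 419.2 -121.4   19.2]
  rect z 11 [ 418.5 -122.7] [65.  46.6] 54.0 0.77
(480.5, 270, 150, -5.8) -> 0.882 -0.45 -0.327 0.001 -0.0 0.665
```

Emit:
jog_arm(
  series="0 0 -0.06 0 0 0 -1;0 0 -0.2 0 0 0 -1;0 0 -0.327 0 0 0 -1;0.1 -0.05 -0.327 0 0 0.08 -1;0.22 -0.11 -0.327 0 0 0.17 -1;0.34 -0.17 -0.327 0 0 0.26 -1;0.46 -0.23 -0.327 0 0 0.35 -1;0.58 -0.29 -0.327 0 0 0.44 -1;0.7 -0.36 -0.327 0 0 0.53 -1;0.8 -0.41 -0.327 0 0 0.62 -1;0.882 -0.45 -0.327 0 0 0.665 -1;0.882 -0.45 -0.327 0 0 0.665 -1;0.882 -0.45 -0.327 0 0 0.665 -1;0.882 -0.45 -0.327 0 0 0.665 -1",
)

```text
time_s: 37.1
eef_pos: [480.5, 269.2, 149.3]
ee_rot: [0.0, 0.999, -0.051, -0.0]
force: [0.5, -0.8, -1.0]
grip_width: 0.501
grip_force: 31.4
```

```bash
python3 - <<'E'
from h import *
print(sense()["grip_width"]*85)
look("w11.png",[("earbud_case",142),("two_cell_tray",10)])
go(480.5,299.5,70,-5.8);go(480.5,299.5,23.2,-5.8)
E
```

```text
42.591983602026296
cam [563. 260. 272.] eef [480.5 269.2 149.3]
earbud_case mark z0 [272. 284.] 0.94 [405.6 272.6]
  rect z 142 [479.7 268.1] [45.7 65.2] 173.7 0.76
  rect z 10 [534.2 293.3] [ 98.9 192.7] 173.9 0.96
(480.5, 299.5, 70, -5.8) -> -0.008 -0.074 0.198 -0.0 -0.0 -0.001
(480.5, 299.5, 23.2, -5.8) -> -0.008 -0.074 0.315 -0.0 -0.0 -0.001
```

View pics/w11.png

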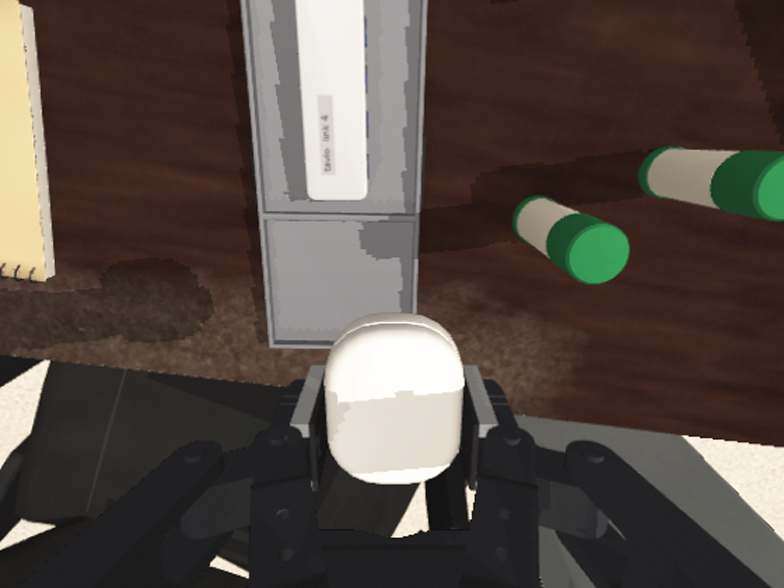

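The wrist view shows the case held level at (395,400). The short cell is at columns 265–415 and rows 215–345, and the hub sits clear of the cross wall.

```bash
python3 - <<'E'
from h import *
c=capture("wrist")
q=[onz(c,(y/1.4,x/1.4),10) for x,y in((264,216),(417,216),(270,347),(413,340))]
print(np.round(q,1),np.mean(q,0))
E
```

```text
[[527.5 339.1  10. ]
 [518.5 250.9  10. ]
 [444.6 351.6  10. ]
 [440.1 260.1  10. ]] [482.68601468 300.41893792  10.        ]
```

Emit:
jog_arm(
  series="-0.006 -0.077 0.05 0 0 0 -1;-0.006 -0.077 0.15 0 0 0 -1;-0.006 -0.077 0.2 0 0 0 -1;-0.006 -0.077 0.2 0 0 0 -1;-0.006 -0.077 0.26 0 0 0 -1;-0.006 -0.077 0.3 0 0 0 -1;-0.006 -0.077 0.315 0 0 0 -1;-0.006 -0.077 0.317 0 0 0 -1;-0.006 -0.077 0.317 0 0 0 -1;-0.006 -0.077 0.317 0 0 0 -1",
)

```text
time_s: 38.65
eef_pos: [481.4, 301.0, 22.8]
ee_rot: [-0.0, 0.999, -0.051, 0.0]
force: [-0.4, 0.5, -0.7]
grip_width: 0.501
grip_force: 31.4
```

```bash
python3 - <<'E'
from h import *
print(sense()["force"]);look(None,[("earbud_case",14),("two_cell_tray",10)])
E
```

```text
[-0.381202    0.53001297 -0.6644583 ]
cam [564. 292. 146.] eef [481.4 301.   22.7]
earbud_case mark z0 [272. 284.] 0.78 [479.9 298.5]
  rect z 14 [480.  300.1] [46.3 65.3] 174.2 0.94
  rect z 10 [532.1 294.6] [ 96.2 130.7] 174.2 0.85
  rect z 10 [564.6 291.4] [36.1 65.4] 174.2 0.73
```

Emit:
jog_arm(
  series="0 0 0.001 0 0 0 -1;0 0 0.001 0 0 0 0.1;0 0 0.001 0 0 0 0.22;0 0 0.001 0 0 0 0.22;0 0 0.001 0 0 0 0.22;0 0 -0.03 0 0 0 0.22;0 0 -0.12 0 0 0 0.22;-0.05 0 -0.26 0 0 0 0.22;-0.1 0 -0.39 0 0 0 0.22;-0.1 0 -0.39 0 0 0 0.22;-0.1 0 -0.39 0 0 0 0.22",
)

```text
time_s: 40.28
eef_pos: [441.3, 304.9, 178.3]
ee_rot: [-0.0, 0.999, -0.051, 0.0]
force: [-0.6, -0.2, -0.9]
grip_width: 0.612
grip_force: 0.0
```

```bash
python3 - <<'E'
from h import *
look("w12.png",[("earbud_case",14),("hub",19),("two_cell_tray",10)])
T=capture("top")
for l in NAMES:
    print(l,[(round(m["confidence"],2),onz(T,m["point"],0).round()[:2].tolist()) for m in mark_of(l,T)][:4])
E
```

```text
cam [524. 295. 301.] eef [441.2 304.8 177.6]
earbud_case mark z0 [148. 284.] 0.91 [479.3 297.5]
  rect z 14 [481.3 298.6] [46.3 57.2] 172.7 0.94
hub mark z0 [ 14. 283.] 0.58 [587.1 287.5]
  rect z 19 [562.6 291.4] [34.4 60.2] 173.8 0.66
  rect z 10 [517.  297.1] [ 98.7 158.9] 172.4 0.61
two_cell_tray [(0.66, [548.0, 295.0])]
three_cell_tray [(0.91, [477.0, -309.0]), (0.34, [685.0, 195.0])]
hub [(0.59, [584.0, 296.0])]
earbud_case []
torch [(0.78, [476.0, -312.0])]
glue_stick [(0.82, [532.0, -301.0]), (0.79, [509.0, 186.0]), (0.65, [527.0, 110.0]), (0.64, [682.0, 81.0])]
battery [(0.53, [422.0, -321.0])]
power_brick [(0.98, [590.0, 12.0])]
mouse [(0.76, [679.0, 196.0]), (0.59, [474.0, -307.0])]
```

View pics/w12.png

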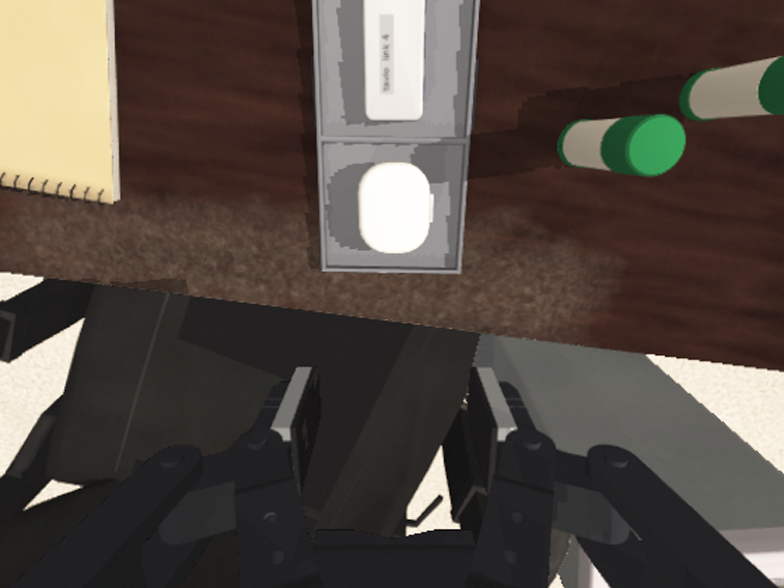

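The wrist view shows the case flat and centred in the short cell at (395,207), and the hub in the long cell. The arm is clear, and the brick and mouse are in place to within measurement error. Handing in.

```bash
python3 -c "
from rig import *
print(finish_job())"
```

```text
the job is handed in; nothing more can be done
None
```

Both kits are made up and the job is handed in after about 40 s of the 128 s allowed: the last pictures show all five items in their cells and the brick and mouse in place; no verdict came back.

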